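# Set the sprung tweezers over the card reader and hold the marked gap

## Robot

A 6-joint arm with a two-finger parallel gripper is mounted at the origin on the work surface. World frame = base frame: x ahead of the robot, y to its left, z up, the work surface at z = 0. Lengths are in m, angles in degrees, forces in N, time in s.
With the tool pointing down it reaches from about 0.4 to 0.825 m from the base axis. Payload 7 kg.
Tool frame: the origin (TCP) lies on the mounting face of the last link; the fingertips stand 178 mm ahead of it and the grasp point (between the pads) lies 159 mm ahead of it; z points along the fingers, y is the direction in which the jaws open and shut (so a half turn about z gives the same grasp; the last joint's range is limited). The gripper opens to 88 mm and grips with 3 to 60 N. Pads are 19 mm wide; open, the fingers measure 130 mm over their backs; the gripper's body (78 mm by 193 mm) begins 47 mm behind the grasp point.
Start: joints at [-48.18, 20.546, 0.682, 0, -70.136, -16.507], TCP at [0.289, -0.61, 0.405] pointing down, gripper open.
Joint ranges: [-176.03, 176.03], [-82.01, 121.73], [-58.28, 71.71], [-173.87, 95.51], [-174.79, -0.11], [-173.66, 173.66]. Speed limits (degrees/s): [136.94, 136.94, 172.46, 180, 180, 180].

## Interface

Orientations are given as [roll, pitch, yaw] about the fixed x, y, z axes, in that order (R = Rz(yaw) Ry(pitch) Rx(roll)).
In Python, from plant import r gives the robot as it stands. The module is installed in compiled form; this text tells all that it offers.
- The arm moves only by the tool carry_out, never from a script. Its argument "plan" is a list of rows, each a list of 3 entries, a list of its own where there are three numbers: the shift along the tool's x, y, z in m, then the turn, a rotation vector about the tool's x, y, z in degrees, then the closure in counts, from 0 (fully open) to 255 (shut). In form: [[[x, y, z], [ax, ay, az], hand], ...]. A call has 1 to 12 rows; each row shifts and turns the commanded pose from where the row before left it, along the tool's axes as they then stand; what a row does not reach is not made up. A row lasts 1/12 s, in which the tool goes at most 41.7 mm and 7.16 degrees, less where a joint would pass 70% of its speed; a pose out of reach is approached as far as the arm can. A call is refused whole if a number of a shift passes 0.0417 or a number of a turn 7.16, either way. A call with a gripper value outside its range is refused whole. The fingers move at their own pace and stop on an object; "grip_force" is the grip in N (left out, the last holds). Time passes only in rows, so rows that do not move let the fingers close. It gives the time, the measured TCP pose, the force and the opening at its end, in the units of the state.
- r.get_state(): the state, without advancing time (a new reading comes with each control period).
- r.capture(name): name is "side" or "top"; returns the picture (400x640x3 uint8, red, green, blue); there is no depth.
- r.get_calibration(name): a dict with "K" (3x3 intrinsics, pixels), "D" ([k1, k2, p1, p2, k3] as OpenCV has them; the pictures are not rectified), "rvec" (rotation vector, rad) and "tvec" (3), from world to camera coordinates, as OpenCV has them. Camera axes: x right, y down, z forward; pixel columns grow to the right and rows downward; lengths in m; the calibration is good to about 2 mm. A picture is of the moment at which its call begins. get_calibration takes no time and is no camera call.
- r.close_job(): hands the job in, once; it reports no verdict.
The state is a dict: "time_s": time; "joints": joint angles; "qd": joint speeds; "joint_torque": joint torques, N m; "tcp_pos": TCP position; "eef_rot": TCP orientation; "contact_force": force on the tool from outside, world axes, zero at the start; "moment": the same for the moment, N m; "gripper_width": finger opening in m.
Only numpy, scipy, OpenCV 4.12 (cv2) and the standard library are available. Lean on these libraries where they do the work, as an engineer would, in place of code of your own. Each camera call takes 0.05 s, during which the arm holds its last target. There are 200 camera calls.

## Task

A washer's card reader needs a new window: swing the red clamp lever away from the robot to free the blue carriage, slide the carriage until its tweezers are centred over the reader with the two green lines, and lock the carriage there by swinging the lever fully back. Then squeeze the orange-gripped sprung tweezers, without pinching them nearly shut, until the tips stand above the two green lines (14 mm apart), and finish while still holding that gap steady, so that a colleague can put the window between the tips. Leave the other things on the table where they are.

Things in the scene. Friction and masses are not known exactly. Their poses are not given: they have to be found in the camera images.
- stand: fixed rail stand bolted to the table, 150 x 360 mm. Origin: underside, on the table. Its y axis runs along the rails, its x axis points to the back (away from the robot), z up; all its moving parts turn with its yaw. The carriage's highest blue surface is 60 mm above the table, the black holder reaches 119 mm, the lever ball about 138 mm
- carriage (a joint): position of the blue carriage (66 mm wide) along the stand's +y, m, 0 in the middle, -0.115 to 0.115. Free it slides with about 3 N; with the lever locked it is braked (a 20 N push only makes it creep, 3 mm/s)
- clamp_lever (a joint): angle of the clamp lever, rad: 0 = locked, at its stop, leaning 0.5 rad from vertical towards the robot (stand -x); 1.0 = free, at its other stop, leaning 0.5 rad to the back (stand +x). It swings in the stand's x-z plane, stays where it is left, brakes the carriage below about 0.27, and needs 4 to 10 N at the ball to leave or enter the locked part
- lever_ball (a point): centre of the red ball (22 mm diameter) at the lever's end, 65 mm from the hinge; a 10 mm rod leads down to the hinge
- lever_hinge (a point): hinge axis of the clamp lever (parallel to the stand's y), on the carriage, 70 mm above the table
- grip (a point): point in the black upright tweezer holder that serves as the carriage's hand grip: 22 mm wide along the stand's y, 28 mm along x, this point 14 mm below its top and 105 mm above the table; fixed to the carriage
- centre (a point): point of the carriage midway between the tweezer tips (rest position), at the tips' distance in x; its y in the frame of lines is 0 when the tweezers are centred over the green lines. 47 mm above the table
- pad_left (a point): middle of the outer face of the orange grip on the tweezers' left arm (stand +y side), 85 mm above the table, 80 mm from the arm's pivot. The grip is 32 mm long (along x) and 16 mm high; its face looks to +y. At rest the two faces are about 39 mm apart, at the marked gap about 25 mm
- pad_right (a point): the same on the right arm (stand -y side), its face looks to -y
- tip_left (a point): lower end of the left tip, a yellow pin of 4 mm diameter, on its axis, 125 mm from the arm's pivot (45 mm beyond the grip's middle, towards the robot), 55 mm above the table, 16 mm above the green lines. At rest the tip axes are 36 mm apart; they move in mirror image when squeezed evenly, 1.56 mm for each mm at the grip
- tip_right (a point): the same for the right tip
- lines (a point): point midway between the two green lines on the white plate of the grey card reader, 39 mm above the table. The lines are 3 mm wide and run along this frame's x; their centrelines are at y = +7 and -7 mm. Frame axes as the stand's. The reader (66 x 64 x 38 mm) is fixed in front of the stand
- reader_red: the other card reader, white with red lines, same size, fixed; leave alone. Origin: centre of its underside
- screwdriver: bystander: screwdriver lying behind the stand
- screw_jar: bystander: glass jar, 48 mm diameter, 60 mm high, at the stand's left end
- coin_cup: bystander: blue cup, 85 mm high, at the stand's right end
- detergent: bystander: detergent bottle, 80 mm diameter, 200 mm high, far left
- dryer_box: bystander: yellow box 90 x 160 x 70 mm on the right
- parts_tray: bystander: black divided tray 130 x 200 x 35 mm on the left
- wrench: bystander: wrench lying on the right
- tweezer_left: left arm of the sprung tweezers (stand +y side), origin on its pivot at the holder; the arm runs towards the robot and turns 0.088 rad about z from rest to the marked gap. It is sprung: about 6 N at the grip at the marked gap; the stop is at a 7 mm tip gap
- tweezer_right: right arm (stand -y side), origin on its pivot; mirror image
Not all that is in view belongs to the job. Leave any purple look-alike of the part that bears lines alone.

How it is judged:
By the outcome, as a careful person would: the job done as asked, in the order asked, and still so for the second after the job is handed in, while the arm keeps its last pose, push and grip.
It also fails if it takes over 70 s, if anything falls off the work surface, if the arm or the gripper's body presses on something with over 40 N, if the wrist force passes 120 N, or if a joint passes its speed limit or range.

## Working session

There is one attempt and no reset: what is moved stays moved. The work goes in short steps, Python scripts to look and compute and a tool call to move; the robot and the scene stay as the last step left them, time stands still between calls to the robot, and variables do not carry over. Pictures are saved under pics/ and viewed, about 8 in all and at most 12, crops included, and the job is handed in when it is done.

Besides the shell and the picture viewer there is one more tool, called after ">>>" as name(argument=value, ...), one argument or row to a line, values as JSON. carry_out: Moves the arm, as the interface text tells. Its arguments: {"type":"object","properties":{"plan":{"type":"array","items":{"type":"array"}},"grip_force":{"type":"number"}},"required":["plan"]}

```bash
mkdir -p pics; cat > h.py <<'E'
import numpy as np, cv2
from plant import r
def P(x,name):
    c=r.get_calibration(name);return cv2.projectPoints(np.float64(x).reshape(-1,1,3),np.float64(c["rvec"]),np.float64(c["tvec"]),np.float64(c["K"]),np.float64(c["D"]))[0][:,0]
def ray(uv,name):
    c=r.get_calibration(name);R=cv2.Rodrigues(np.float64(c["rvec"]))[0]
    n=cv2.undistortPoints(np.float64(uv).reshape(-1,1,2),np.float64(c["K"]),np.float64(c["D"]))[:,0]
    d=np.c_[n,np.ones(len(n))]@R; o=-R.T@np.float64(c["tvec"]).ravel(); return o,d
def plane(uv,z,name):
    o,d=ray(uv,name); return o+d*((z-o[2])/d[:,2])[:,None]
def tri(a,b):
    o1,d1=ray(a,"top");o2,d2=ray(b,"side");d1=d1[0];d2=d2[0]
    s=np.linalg.lstsq(np.c_[d1,-d2],o2-o1,rcond=None)[0]
    p,q=o1+s[0]*d1,o2+s[1]*d2;return (p+q)/2,np.linalg.norm(p-q)
def snap(name,f):
    im=r.capture(name)
    cv2.imwrite(f"pics/{f}.png",im[:,:,::-1]);return im
E
python3 - <<'E'
from h import *
for n in("top","side"):
    snap(n,n+"0");print(n,ray([[320,200]],n))
print(r.get_state())
E
```

```text
top (array([ 0.2768394 , -0.01962821,  1.46195724]), array([[ 0.14394471, -0.01409444, -0.98988755]]))
side (array([0.37366819, 1.00554147, 0.75696971]), array([[ 0.13887976, -0.83784824, -0.52882519]]))
{'time_s': 0.1, 'joints': array([-4.81784796e+01,  2.05869341e+01,  6.39618432e-01, -1.82728655e-02,
       -7.01364837e+01, -1.65070428e+01]), 'qd': array([ 0.05519878, -0.14719793,  0.13638372, -0.01124071, -0.01711283,
       -0.10939845]), 'joint_torque': array([-1.21684901e-03, -5.84163415e+01,  2.93753475e+01,  7.01552600e+00,
        1.01990064e-02, -6.95363315e-05]), 'tcp_pos': array([ 0.28854696, -0.61002552,  0.4038235 ]), 'eef_rot': array([ 1.79914773e+02, -7.34175718e-03, -1.54691738e+02]), 'contact_force': array([-0.05470623,  1.15400815,  0.02981229]), 'moment': array([ 0.02637904,  0.00307097, -0.05951033]), 'gripper_width': 0.08769093041959414}
```

View pics/top0.png

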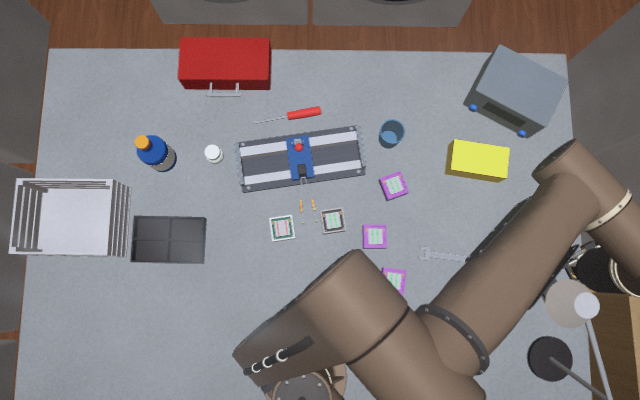

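View pics/side0.png

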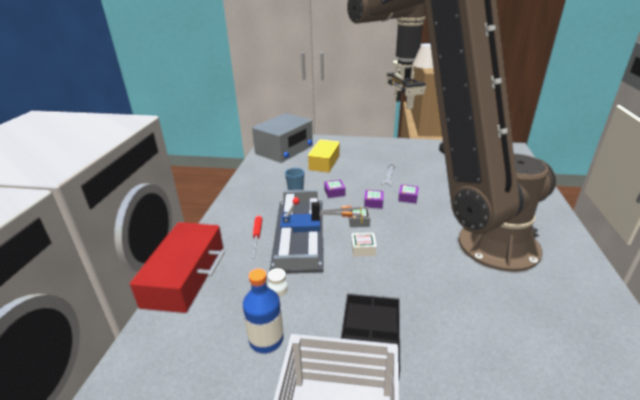

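The top view shows the stand near (300,158), the carriage at (300,155), the red ball at (298,147), the grey green-lined reader at (333,220) and the red-lined one at (282,228). The purple look-alikes are on the right. In the side view the carriage is at (300,215) and the reader at (360,217).

```bash
python3 - <<'E'
from h import *
im=cv2.imread("pics/top0.png");c=im[105:245,230:420];cv2.imwrite("pics/c0.png",cv2.resize(c,None,fx=4.2,fy=4.2,interpolation=cv2.INTER_CUBIC))
hsv=cv2.cvtColor(im,cv2.COLOR_BGR2HSV)
def comps(lo,hi,nm,z):
    m=cv2.inRange(hsv,lo,hi);m[:, :230]=0;m[:,380:]=0;m[:105]=0;m[245:]=0
    n,l,s,ce=cv2.connectedComponentsWithStats(m)
    for i in range(1,n):
        if s[i,4]>3: print(nm,s[i],ce[i].round(1),plane(ce[i],z,"top")[0].round(4))
comps((0,150,120),(6,255,255),"red",.127)
comps((10,100,120),(25,255,255),"orange",.085)
comps((40,40,80),(85,255,255),"green",.039)
comps((105,120,50),(125,255,255),"blue",.06)
E
```

```text
red [287 107  33  13 233] [303.6 112.6] [0.7112 0.0076 0.127 ]
red [295 144   7   7  34] [298.3 146.8] [0.6152 0.0208 0.127 ]
orange [311 199   4  11  16] [312.8 203.8] [ 0.4664 -0.0197  0.085 ]
orange [300 201   2  11  21] [300.5 205.8] [0.4606 0.0136 0.085 ]
green [334 213   4  14  27] [335.3 219.6] [ 0.4288 -0.083   0.039 ]
green [329 214   4  14  26] [330.2 220.1] [ 0.4272 -0.0689  0.039 ]
green [271 217  19   4  37] [280.2 218.6] [0.4301 0.0711 0.039 ]
green [272 222  21  17  82] [282.7 232. ] [0.3928 0.0636 0.039 ]
green [372 229   2  14  28] [372.5 235.5] [ 0.3851 -0.187   0.039 ]
green [377 229   2  15  29] [377.5 235.8] [ 0.3845 -0.201   0.039 ]
blue [286 136  28  44 713] [299.5 157.2] [0.6021 0.0189 0.06  ]
```

View pics/c0.png

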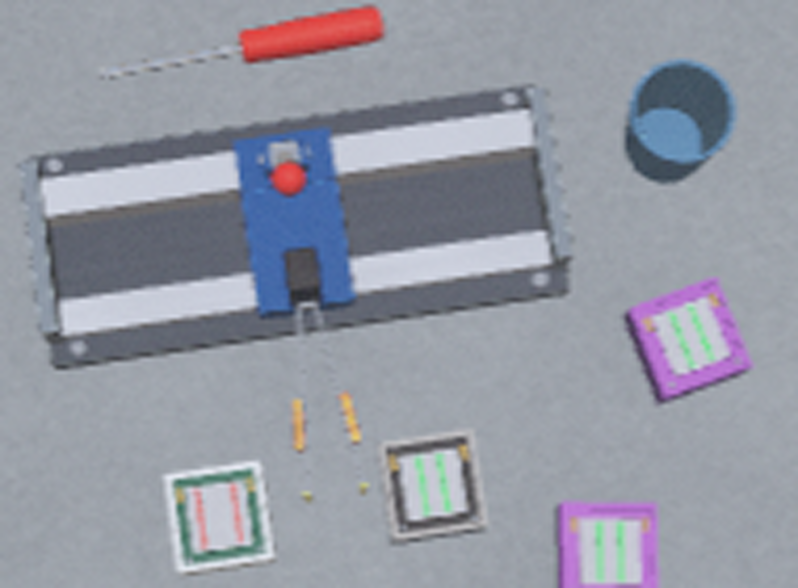

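The crop shows the carriage mid-stand and the ball at (288,178). The orange pads are left of the green-lined reader, so the slide goes to stand −y, about 67 mm. I'll refine the yaw and the ball next.

```bash
cat >> h.py <<'E'
def cents(im,lo,hi,box,mn=4):
    m=cv2.inRange(cv2.cvtColor(im,cv2.COLOR_BGR2HSV),lo,hi);x0,y0,x1,y1=box;k=np.zeros_like(m);k[y0:y1,x0:x1]=m[y0:y1,x0:x1]
    n,l,s,c=cv2.connectedComponentsWithStats(k)
    return [(s[i,4],c[i],np.argwhere(l==i)[:,::-1]) for i in range(1,n) if s[i,4]>=mn]
E
python3 - <<'E'
from h import *
t=cv2.imread("pics/top0.png");s=cv2.imread("pics/side0.png")
for a,c,p in cents(t,(0,0,175),(180,60,255),(235,125,365,190),60):
    q=plane(p,.04,"top")[:,:2].astype(np.float32);b=cv2.minAreaRect(q)
    v=cv2.fitLine(q,cv2.DIST_L2,0,.01,.01).ravel(); print("rail",a,b,np.degrees(np.arctan2(-v[0]*np.sign(v[1]),abs(v[1]))))
for a,c,p in cents(t,(105,120,50),(125,255,255),(280,130,320,185),100):
    print("blue",cv2.minAreaRect(plane(p,.06,"top")[:,:2].astype(np.float32)))
for a,c,p in cents(t,(15,60,120),(40,255,255),(295,195,325,228),1): print("oy",a,c,plane(c,.085,"top").round(4),plane(c,.055,"top").round(4))
for a,c,p in cents(s,(0,130,90),(8,255,255),(285,185,310,215),4): print("side red",a,c,tri([298.3,146.8],c))
E
```

```text
rail 419 ((0.6639707088470459, -0.07479225844144821), (0.026006074622273445, 0.13839755952358246), 8.956161499023438) 9.033033
rail 410 ((0.631761908531189, 0.12593171000480652), (0.025892173871397972, 0.13592150807380676), 9.127408027648926) 8.965126
rail 382 ((0.5799050331115723, -0.08663366734981537), (0.0234186053276062, 0.13524410128593445), 8.869202613830566) 8.876757
rail 377 ((0.5484217405319214, 0.11034859716892242), (0.023327376693487167, 0.1318402886390686), 8.845724105834961) 8.9273205
blue ((0.6027682423591614, 0.018693337216973305), (0.12011194974184036, 0.06476704031229019), 8.964031219482422)
oy 24 [312.95833333 203.70833333] [[ 0.4667 -0.0201  0.085 ]] [[ 0.4708 -0.0201  0.055 ]]
oy 23 [300.52173913 205.30434783] [[0.462  0.0137 0.085 ]] [[0.466  0.0144 0.055 ]]
oy 6 [323.33333333 214.83333333] [[ 0.4365 -0.0486  0.085 ]] [[ 0.44   -0.0492  0.055 ]]
oy 2 [316.  220.5] [[ 0.4209 -0.0288  0.085 ]] [[ 0.424 -0.029  0.055]]
oy 1 [303. 223.] [[0.4138 0.0063 0.085 ]] [[0.4168 0.0069 0.055 ]]
side red 28 [295.67857143 200.21428571] (array([0.61233023, 0.02052014, 0.12973699]), np.float64(0.003944534996229477))
```

>>> carry_out(
  plan=[
    [[0,0,0],[0,0,5.45],0],
    [[0,0,0],[0,0,5.45],0],
    [[0,0,0],[0,0,5.46],0],
    [[-0.021,0.0286,0],[0,0,0],0],
    [[-0.021,0.0286,0],[0,0,0],0],
    [[-0.021,0.0286,0],[0,0,0],0],
    [[-0.021,0.0286,0],[0,0,0],0],
    [[-0.021,0.0286,0],[0,0,0],0],
    [[-0.021,0.0286,0],[0,0,0],0],
    [[-0.021,0.0286,0],[0,0,0],0],
    [[-0.021,0.0286,0],[0,0,0],0],
    [[-0.021,0.0286,0],[0,0,0],0],
  ],
)

```text
time_s: 1.1
tcp_pos: [0.4355, -0.3248, 0.4045]
eef_rot: [180.0, -0.0, -171.1]
contact_force: [1.0, -0.6, -0.4]
gripper_width: 0.0879
```

>>> carry_out(
  plan=[
    [[-0.021,0.0286,0],[0,0,0],0],
    [[-0.021,0.0286,0],[0,0,0],0],
    [[-0.021,0.0286,0],[0,0,0],0],
    [[-0.021,0.0286,0],[0,0,0],0],
    [[-0.021,0.0286,0],[0,0,0],0],
    [[-0.021,0.0286,0],[0,0,0],0],
    [[-0.021,0.0286,0],[0,0,0],0],
    [[-0.021,0.0286,0],[0,0,0],0],
    [[-0.021,0.0286,0],[0,0,0],0],
    [[-0.021,0.0286,0],[0,0,0],0],
    [[-0.021,0.0286,0],[0,0,0],0],
    [[0,0,0],[0,0,0],0],
  ],
)

```text
time_s: 2.1
tcp_pos: [0.6166, 0.0248, 0.4035]
eef_rot: [180.0, -0.0, -170.9]
contact_force: [0.5, -0.4, 0.5]
gripper_width: 0.0875
```

>>> carry_out(
  plan=[
    [[0.0025,-0.0035,0.0195],[0,0,0],0],
    [[0,0,0.0195],[0,0,0],0],
    [[0,0,0.0195],[0,0,0],0],
    [[0,0,0.0195],[0,0,0],0],
    [[0,0,0.0195],[0,0,0],0],
    [[0,0,0.0195],[0,0,0],0],
    [[0,0,0],[0,0,0],0],
    [[0,0,0],[0,0,0],0],
  ],
)

```text
time_s: 2.77
tcp_pos: [0.6122, 0.0162, 0.2868]
eef_rot: [-180.0, -0.2, -171.0]
contact_force: [0.3, 1.1, 0.9]
gripper_width: 0.0878
```

```bash
python3 - <<'E'
from h import *
import json
S=[];a=snap("top","t1")[:,:,::-1];b=snap("side","s1")[:,:,::-1]
for i in range(1): s=r.get_state();print(s["tcp_pos"],s["eef_rot"],s["contact_force"])
A=cv2.resize(a[110:250,220:400],None,fx=3,fy=3,interpolation=2);B=cv2.resize(b[150:260,240:400],None,fx=3,fy=3,interpolation=2)
o=np.zeros((420,540,3),np.uint8);o[:,:]=A
o2=np.zeros((330,540,3),np.uint8);o2[:,:480]=B
cv2.imwrite("pics/m1.png",cv2.resize(np.vstack([o,o2]),None,fx=.8,fy=.8))
E
```

```text
[0.61303776 0.01643232 0.28878486] [-1.79989103e+02  7.06007286e-02 -1.71031043e+02] [-0.04328132 -0.61289121  0.61884094]
```

View pics/m1.png

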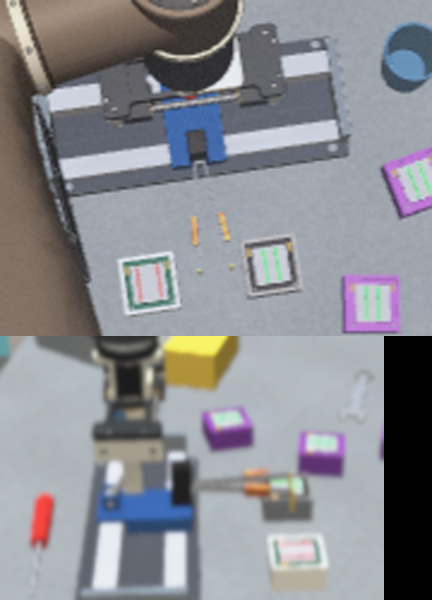

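The gripper stands over the ball; the stand and readers are undisturbed. I'll trim 4 mm in y and grip.

>>> carry_out(
  plan=[
    [[-0.002,0.004,0.002],[0,0,0],0],
    [[0,0,0],[0,0,0],100],
    [[0,0,0],[0,0,0],160],
    [[0,0,0],[0,0,0],200],
    [[0,0,0],[0,0,0],220],
    [[0,0,0],[0,0,0],220],
    [[0,0,0],[0,0,0],220],
    [[0,0,0],[0,0,0],220],
    [[0,0,0],[0,0,0],220],
    [[0,0,0],[0,0,0],220],
  ],
  grip_force=40,
)

```text
time_s: 3.7
tcp_pos: [0.6139, 0.0206, 0.2856]
eef_rot: [-180.0, -0.0, -171.0]
contact_force: [0.4, 0.3, 0.4]
gripper_width: 0.033
```

>>> carry_out(
  plan=[
    [[0,0,0],[0,0,0],220],
    [[0,0,0],[0,0,0],220],
    [[0,0,0],[0,0,0],220],
    [[0,0,0],[0,0,0],220],
    [[0,0,0],[0,0,0],220],
    [[0,0,0],[0,0,0],220],
  ],
)

```text
time_s: 4.2
tcp_pos: [0.6139, 0.0205, 0.2857]
eef_rot: [-180.0, -0.0, -171.1]
contact_force: [0.3, -1.8, -0.1]
gripper_width: 0.0196
```

>>> carry_out(
  plan=[
    [[-0.006,0,-0.003],[0,0,0],220],
    [[-0.006,0,-0.002],[0,0,0],220],
    [[-0.0063,0,-0.0016],[0,0,0],220],
    [[-0.0064,0,-0.001],[0,0,0],220],
    [[-0.0065,0,-0.0003],[0,0,0],220],
    [[-0.0065,0,0.0003],[0,0,0],220],
    [[-0.0064,0,0.001],[0,0,0],220],
    [[-0.0063,0,0.0016],[0,0,0],220],
  ],
)

```text
time_s: 4.87
tcp_pos: [0.6648, 0.0286, 0.2912]
eef_rot: [-180.0, 0.1, -171.0]
contact_force: [-3.3, -1.9, 3.3]
gripper_width: 0.0199
```

```bash
python3 - <<'E'
from h import *
a=snap("top","t2")[:,:,::-1];b=snap("side","s2")[:,:,::-1]
s=r.get_state();print(s["tcp_pos"],s["contact_force"],s["gripper_width"])
A=cv2.resize(a[100:240,220:400],None,fx=3,fy=3,interpolation=2);B=cv2.resize(b[160:230,260:370],None,fx=5,fy=5,interpolation=2)[:,:540]
o2=np.zeros((350,540,3),np.uint8);o2[:,:B.shape[1]]=B
cv2.imwrite("pics/m2.png",cv2.resize(np.vstack([A,o2]),None,fx=.77,fy=.77))
E
```

```text
[0.66538279 0.02878949 0.29091112] [ 0.11068571 -1.50928578  2.31144381] 0.019989424539232827
```

View pics/m2.png

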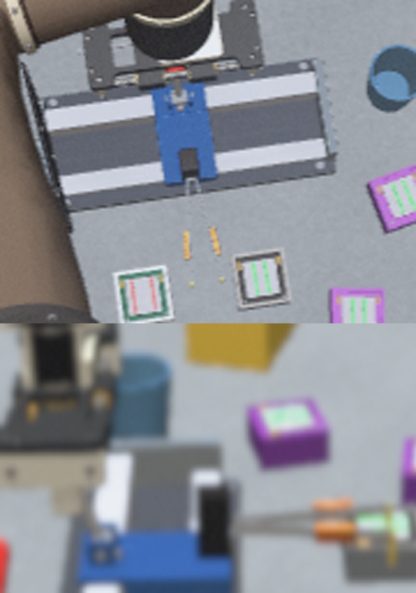

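The ball is still held and the lever leans back, at about 0.8 rad. I'll finish the swing, then slide 66 mm towards −y.

>>> carry_out(
  plan=[
    [[-0.006,0,0.002],[0,0,0],220],
    [[-0.0055,0,0.003],[0,0,0],220],
    [[0,0,0],[0,0,0],220],
  ],
)

```text
time_s: 5.22
tcp_pos: [0.6767, 0.0306, 0.2862]
eef_rot: [-180.0, 0.2, -171.0]
contact_force: [0.6, -2.3, 3.7]
gripper_width: 0.0195
```

>>> carry_out(
  plan=[
    [[0,-0.0055,0],[0,0,0],220],
    [[0,-0.0055,0],[0,0,0],220],
    [[0,-0.0055,0],[0,0,0],220],
    [[0,-0.0055,0],[0,0,0],220],
    [[0,-0.0055,0],[0,0,0],220],
    [[0,-0.0055,0],[0,0,0],220],
    [[0,-0.0055,0],[0,0,0],220],
    [[0,-0.0055,0],[0,0,0],220],
    [[0,-0.0055,0],[0,0,0],220],
    [[0,-0.0055,0],[0,0,0],220],
    [[0,-0.0055,0],[0,0,0],220],
    [[0,-0.0055,0],[0,0,0],220],
  ],
)

```text
time_s: 6.22
tcp_pos: [0.6862, -0.0349, 0.2866]
eef_rot: [180.0, 0.2, -171.0]
contact_force: [0.8, 2.9, 5.5]
gripper_width: 0.0196
```

>>> carry_out(
  plan=[
    [[0,0,0],[0,0,0],220],
    [[0,0,0],[0,0,0],220],
    [[0,0,0],[0,0,0],220],
    [[0,0,0],[0,0,0],220],
  ],
)

```text
time_s: 6.55
tcp_pos: [0.6862, -0.0356, 0.2867]
eef_rot: [-179.9, 0.2, -171.0]
contact_force: [0.9, -2.5, 5.8]
gripper_width: 0.02
```

```bash
cat > meas.py <<'E'
from h import *
import sys
f=sys.argv[1]
a=snap("top","t"+f)[:,:,::-1].copy();b=snap("side","s"+f)[:,:,::-1]
s=r.get_state();print(s["time_s"],s["tcp_pos"],s["contact_force"],s["gripper_width"])
w=np.radians(8.95);ys=np.array([-np.sin(w),np.cos(w)]);xs=np.array([ys[1],-ys[0]])
def g(nm,lo,hi,box,z,mn):
    for n,c,p in cents(a,lo,hi,box,mn):
        q=plane(c,z,"top")[0,:2];print(nm,n,c.round(1),"stand x,y mm",(xs@q*1e3).round(1),(ys@q*1e3).round(1))
g("green",(40,60,80),(85,255,255),(322,205,345,235),.039,8)
g("pad",(8,100,120),(25,255,255),(295,190,350,214),.085,5)
g("tip",(20,60,110),(38,255,255),(295,214,345,232),.055,1)
g("blue",(105,120,50),(125,255,255),(280,125,350,190),.06,60)
A=cv2.resize(a[170:240,280:365],None,fx=6,fy=6,interpolation=2);B=cv2.resize(b[180:235,290:385],None,fx=5.35,fy=5.35,interpolation=2)
B=np.pad(B,((0,0),(0,max(0,510-B.shape[1])),(0,0)))[:,:510]
cv2.imwrite("pics/m"+f+".png",np.vstack([A,B])[:600] if 0 else cv2.resize(np.vstack([A,B]),None,fx=.82,fy=.82))
E
python3 meas.py 3
```

```text
6.65 [ 0.68622263 -0.03562597  0.28670985] [ 2.64881203 -3.02105258  5.57651832] 0.019675718750950564
green 18 [335.1 219.3] stand x,y mm 411.5 -148.4
green 17 [330.2 220. ] stand x,y mm 411.6 -134.4
pad 15 [337.1 200.3] stand x,y mm 457.6 -158.9
pad 17 [324.6 201.1] stand x,y mm 460.3 -125.0
tip 4 [323.2 215.2] stand x,y mm 425.8 -116.6
tip 3 [340.3 217.3] stand x,y mm 413.2 -162.6
tip 1 [327. 219.] stand x,y mm 414.0 -125.3
blue 750 [322.4 153.4] stand x,y mm 599.0 -140.4
```

View pics/m3.png

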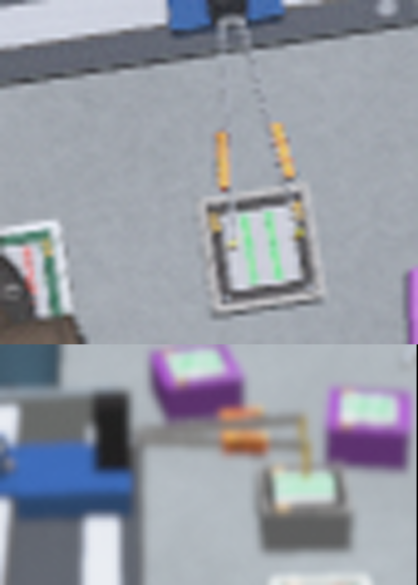

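```bash
cat > tips.py <<'E'
from h import *
import sys
w=np.radians(8.95);ys=np.array([-np.sin(w),np.cos(w)])
def wc(im,box,z,ch):
    x0,y0,x1,y1=box;p=im[y0:y1,x0:x1].astype(float)
    v=np.minimum(p[...,2],p[...,1])-p[...,0] if ch=="y" else p[...,1]-p[...,2]
    v=np.clip(v-np.median(v)-12,0,None);yy,xx=np.mgrid[y0:y1,x0:x1]
    c=np.array([(v*xx).sum(),(v*yy).sum()])/v.sum();q=plane(c,z,"top")[0,:2];print(ch,c.round(2),"y mm",(ys@q*1e3).round(1),v.sum());print(v.astype(int)) if len(sys.argv)>2 else 0
im=cv2.imread("pics/"+sys.argv[1])
if sys.argv[1]=="t3.png":
    wc(im,(325,217,330,223),.062,"y");wc(im,(338,215,345,221),.062,"y")
else: wc(im,(300,219,307,227),.062,"y");wc(im,(313,217,320,225),.062,"y")
wc(im,(327,212,333,229),.039,"g");wc(im,(333,211,339,228),.039,"g")
E
python3 tips.py t0.png; python3 tips.py t3.png v
```

```text
y [326.75 219.04] y mm -124.3 105.0
[[ 0  0  0  0  0]
 [ 0  0  3  4  0]
 [ 0 25 56  2  0]
 [ 0  6  5  0  0]
 [ 0  0  0  0  0]
 [ 0  0  0  0  0]]
y [340.42 216.85] y mm -162.6 172.5
[[ 0  0  0  0  0  0  0]
 [ 0  0 21 20  0  0  0]
 [ 0  0 61 52  0  0  0]
 [ 0  0 16  0  0  0  0]
 [ 0  0  0  0  0  0  0]
 [ 0  0  0  0  0  0  0]]
g [330.13 219.89] y mm -134.4 1278.0
[[ 0  0  0  0  0  0]
 [ 0  0 12  7  0  0]
 [ 0  8 59 27  0  0]
 [ 0  8 69 41  0  0]
 [ 0  0 49 52  0  0]
 [ 0  0 22 53  0  0]
 [ 0  0 22 76  8  0]
 [ 0  0 16 78 26  0]
 [ 0  0  9 56 27  0]
 [ 0  0  8 59 27  0]
 [ 0  0  0 42 42  0]
 [ 0  0  0 22 53  0]
 [ 0  0  0 23 53  0]
 [ 0  0  0 15 60  8]
 [ 0  0  0  8 56 25]
 [ 0  0  0  7 39  6]
 [ 0  0  0  0  0  0]]
g [335.14 219.59] y mm -148.4 1383.0
[[ 0  0  0  0  0  0]
 [ 0  0  0  0  0  0]
 [10 61 27  0  0  0]
 [ 8 60 27  0  0  0]
 [ 1 62 42  0  0  0]
 [ 0 51 52  0  0  0]
 [ 0 23 52  0  0  0]
 [ 0 17 63  8  0  0]
 [ 0  9 70 26  0  0]
 [ 0 10 60 27  0  0]
 [ 0 10 70 41  0  0]
 [ 0  0 49 54  0  0]
 [ 0  0 20 54  0  0]
 [ 0  0 22 75  9  0]
 [ 0  0 18 79 27  0]
 [ 0  0  9 55 25  0]
 [ 0  0  0  0  0  0]][ WARN:0@0.348] global loadsave.cpp:275 findDecoder imread_('pics/t0.png'): can't open/read file: check file path/integrity
Traceback (most recent call last):
  File "tips.py", line 12, in <module>
    else: wc(im,(300,219,307,227),.062,"y");wc(im,(313,217,320,225),.062,"y")
          ~~^^^^^^^^^^^^^^^^^^^^^^^^^^^^^^^
  File "tips.py", line 5, in wc
    x0,y0,x1,y1=box;p=im[y0:y1,x0:x1].astype(float)
                      ~~^^^^^^^^^^^^^
TypeError: 'NoneType' object is not subscriptable
```

```bash
python3 tips.py top0.png v 2>&1 | head -24
```

```text
y [302.68 222.65] y mm -57.3 146.0
[[ 0  0  0  0  0  0  0]
 [ 0  0  0  0  0  0  0]
 [ 0  0  0  0  0  0  0]
 [ 0  0 34 31  0  0  0]
 [ 0  0 16 47  4  0  0]
 [ 0  0  0 14  0  0  0]
 [ 0  0  0  0  0  0  0]
 [ 0  0  0  0  0  0  0]]
y [316.09 220.47] y mm -94.7 164.0
[[ 0  0  0  0  0  0  0]
 [ 0  0  0  0  0  0  0]
 [ 0  0  0  0  0  0  0]
 [ 0  0 11 60 32  0  0]
 [ 0  0  7 38  0  0  0]
 [ 0  0  0 16  0  0  0]
 [ 0  0  0  0  0  0  0]
 [ 0  0  0  0  0  0  0]]
g [330.14 219.91] y mm -134.4 1291.5
[[ 0  0  0  0  0  0]
 [ 0  0 10  8  0  0]
 [ 0  9 57 26  0  0]
 [ 0  8 69 42  0  0]
 [ 0  0 49 53  0  0]
```

>>> carry_out(
  plan=[
    [[0,0.0008,0],[0,0,0],220],
    [[0,0,0],[0,0,0],220],
    [[0.006,0,-0.003],[0,0,0],220],
    [[0.006,0,-0.002],[0,0,0],220],
    [[0.0063,0,-0.0016],[0,0,0],220],
    [[0.0064,0,-0.001],[0,0,0],220],
    [[0.0065,0,-0.0003],[0,0,0],220],
    [[0.0065,0,0.0003],[0,0,0],220],
    [[0.0064,0,0.001],[0,0,0],220],
    [[0.0063,0,0.0016],[0,0,0],220],
    [[0.006,0,0.002],[0,0,0],220],
    [[0.006,0,0.003],[0,0,0],220],
  ],
)

```text
time_s: 7.65
tcp_pos: [0.6235, -0.0437, 0.2861]
eef_rot: [-180.0, 0.1, -171.0]
contact_force: [6.2, -1.3, -0.9]
gripper_width: 0.0197
```

>>> carry_out(
  plan=[
    [[0.0009,0,0.0005],[0,0,0],220],
    [[0,0,0],[0,0,0],220],
  ],
)

```text
time_s: 7.82
tcp_pos: [0.6225, -0.0439, 0.2856]
eef_rot: [180.0, 0.1, -171.0]
contact_force: [4.4, -1.6, -2.0]
gripper_width: 0.0196
```

>>> carry_out(
  plan=[
    [[0.001,0,0.0005],[0,0,0],220],
    [[0.001,0,0.0005],[0,0,0],220],
    [[0,0,0],[0,0,0],220],
  ],
)

```text
time_s: 8.07
tcp_pos: [0.6218, -0.0439, 0.2856]
eef_rot: [-180.0, 0.3, -171.0]
contact_force: [7.8, -0.8, -0.0]
gripper_width: 0.0197
```

>>> carry_out(
  plan=[
    [[0.0015,0,0.0008],[0,0,0],220],
    [[0.0015,0,0.0008],[0,0,0],220],
    [[0,0,0],[0,0,0],220],
    [[0,0,0],[0,0,0],220],
  ],
)

```text
time_s: 8.4
tcp_pos: [0.6207, -0.044, 0.2854]
eef_rot: [-180.0, 0.6, -170.9]
contact_force: [13.1, -0.1, 1.9]
gripper_width: 0.0201
```

13 N against the stop, so the lever is fully back. I'll ease off, open and rise.

>>> carry_out(
  plan=[
    [[-0.002,0,-0.001],[0,0,0],200],
    [[0,0,0],[0,0,0],140],
    [[0,0,0],[0,0,0],80],
    [[0,0,0],[0,0,0],80],
    [[0,0,0],[0,0,0],80],
    [[0,0,0],[0,0,0],80],
    [[0,0,0],[0,0,0],80],
    [[0,0,-0.01],[0,0,0],80],
    [[0,0,-0.02],[0,0,0],80],
    [[0,0,-0.02],[0,0,0],80],
    [[0,0,-0.02],[0,0,0],80],
    [[0,0,-0.02],[0,0,0],80],
  ],
)

```text
time_s: 9.4
tcp_pos: [0.6195, -0.0445, 0.3753]
eef_rot: [-180.0, 0.0, -171.0]
contact_force: [1.1, 0.4, -0.3]
gripper_width: 0.06
```

>>> carry_out(
  plan=[
    [[0,0.03,-0.02],[0,0,0],80],
    [[0,0.04,0],[0,0,0],80],
    [[0,0.04,0],[0,0,0],80],
    [[0,0.04,0],[0,0,0],80],
    [[0,0,0],[0,0,0],80],
  ],
)

```text
time_s: 9.82
tcp_pos: [0.5954, 0.1088, 0.3947]
eef_rot: [179.9, 0.1, -170.8]
contact_force: [-0.7, -0.3, -0.1]
gripper_width: 0.06
```

```bash
python3 meas.py 4; sed 's/t3.png/t4.png/' tips.py > tips4.py; python3 tips4.py t4.png v; python3 - <<'E'
from h import *
im=cv2.imread("pics/t4.png")
for n,c,p in cents(im,(0,150,90),(6,255,255),(285,120,350,185),5):print("ball",n,c,plane(c,.127,"top"))
c=np.vstack([cv2.resize(im[110:235,270:370],None,fx=4.8,fy=4.8,interpolation=2)]);cv2.imwrite("pics/c4.png",c)
E
```

```text
9.9167 [0.59591445 0.1053073  0.3943269 ] [ 0.226114    0.01560086 -0.98342819] 0.0599325641087684
green 18 [335.1 219.3] stand x,y mm 411.5 -148.4
green 17 [330.2 220. ] stand x,y mm 411.6 -134.4
pad 17 [336.4 200.3] stand x,y mm 457.8 -157.0
pad 12 [323.9 201.7] stand x,y mm 459.1 -122.9
tip 4 [323.2 215.2] stand x,y mm 425.8 -116.6
tip 3 [339.3 217.3] stand x,y mm 413.6 -159.9
tip 1 [326. 219.] stand x,y mm 414.4 -122.6
blue 711 [321.7 153.8] stand x,y mm 598.2 -138.1
y [325.87 218.93] y mm -122.0 161.5
[[ 0  0  0  0  0]
 [13 19  5  0  0]
 [24 48 25  0  0]
 [11 10  0  0  0]
 [ 2  0  0  0  0]
 [ 0  0  0  0  0]]
y [339.44 217.08] y mm -159.8 153.0
[[ 0  0  0  0  0  0  0]
 [ 0  0  0  0  0  0  0]
 [ 0 73 68  0  0  0  0]
 [ 0 12  0  0  0  0  0]
 [ 0  0  0  0  0  0  0]
 [ 0  0  0  0  0  0  0]]
g [330.14 219.92] y mm -134.4 1313.0
[[ 0  0  0  0  0  0]
 [ 0  0 13  9  0  0]
 [ 0  9 59 28  0  0]
 [ 0 10 70 41  0  0]
 [ 0  0 49 53  0  0]
 [ 0  0 23 54  0  0]
 [ 0  0 23 74  9  0]
 [ 0  0 18 80 27  0]
 [ 0  0  9 57 26  0]
 [ 0  0  8 59 28  0]
 [ 0  0  0 43 45  0]
 [ 0  0  0 22 52  0]
 [ 0  0  0 23 54  0]
 [ 0  0  0 16 61 10]
 [ 0  0  0  9 58 26]
 [ 0  0  0  9 41  8]
 [ 0  0  0  0  0  0]]
g [335.15 219.59] y mm -148.4 1362.0
[[ 0  0  0  0  0  0]
 [ 0  0  0  0  0  0]
 [ 9 60 26  0  0  0]
 [ 9 59 26  0  0  0]
 [ 1 61 41  0  0  0]
 [ 0 48 53  0  0  0]
 [ 0 23 52  0  0  0]
 [ 0 16 63  9  0  0]
 [ 0  9 67 26  0  0]
 [ 0  9 58 27  0  0]
 [ 0  9 70 42  0  0]
 [ 0  0 48 52  0  0]
 [ 0  0 22 54  0  0]
 [ 0  0 23 75  8  0]
 [ 0  0 18 78 26  0]
 [ 0  0  8 53 24  0]
 [ 0  0  0  0  0  0]]
ball 29 [321.79310345 143.24137931] [[ 0.62555095 -0.04241097  0.127     ]]
```

View pics/c4.png

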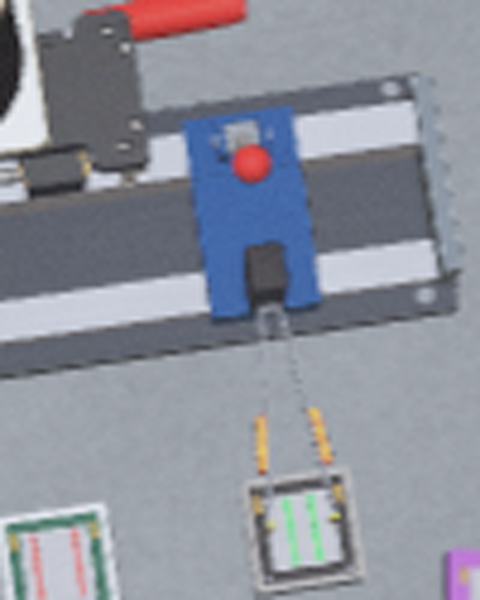

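The carriage is locked with the ball leaning towards the robot. The tips straddle the lines, offset by roughly +1 mm. Next I go over the pads with the jaws at 60 mm.

>>> carry_out(
  plan=[
    [[0.0244,-0.0254,0],[0,0,0],80],
    [[0.0244,-0.0254,0],[0,0,0],80],
    [[0.0244,-0.0254,0],[0,0,0],80],
    [[0.0244,-0.0254,0],[0,0,0],80],
    [[0.0244,-0.0254,0],[0,0,0],80],
    [[0.0244,-0.0254,0],[0,0,0],80],
    [[0,0,0.02],[0,0,0],80],
    [[0,0,0.02],[0,0,0],80],
    [[0,0,0.02],[0,0,0],80],
    [[0,0,0],[0,0,0],80],
    [[0,0,0],[0,0,0],80],
    [[0,0,0],[0,0,0],80],
  ],
)

```text
time_s: 10.92
tcp_pos: [0.4759, -0.0701, 0.3347]
eef_rot: [-180.0, 0.1, -171.1]
contact_force: [0.6, 0.3, 0.5]
gripper_width: 0.0602
```

```bash
python3 -c "
from h import *
s=r.get_state();print(s['tcp_pos'],s['eef_rot'],s['contact_force'],s['gripper_width'])"
```

```text
[ 0.4758903  -0.0700638   0.33474651] [-1.79973908e+02  5.19387154e-02 -1.71067573e+02] [0.63808859 0.32069501 0.50026691] 0.06021970285147989
```

>>> carry_out(
  plan=[
    [[0,0.0023,0.012],[0,0,0],80],
    [[0,0,0.014],[0,0,0],80],
    [[0,0,0.014],[0,0,0],80],
    [[0,0,0.014],[0,0,0],80],
    [[0,0,0.014],[0,0,0],80],
    [[0,0,0.013],[0,0,0],80],
    [[0,0,0.01],[0,0,0],80],
    [[0,0,0],[0,0,0],80],
    [[0,0,0],[0,0,0],80],
    [[0,0,0],[0,0,0],80],
  ],
)

```text
time_s: 11.75
tcp_pos: [0.4758, -0.0672, 0.2438]
eef_rot: [-180.0, 0.1, -171.0]
contact_force: [-0.2, 0.8, -0.3]
gripper_width: 0.0601
```

```bash
python3 meas.py 5
```

```text
11.85 [ 0.47561519 -0.06722982  0.2437063 ] [ 0.56170406 -0.23792647  0.47659985] 0.05990238714116519
green 18 [335.1 219.3] stand x,y mm 411.5 -148.4
green 17 [330.2 220. ] stand x,y mm 411.6 -134.4
tip 5 [323.4 215.2] stand x,y mm 425.9 -117.1
tip 3 [339.3 217.3] stand x,y mm 413.6 -159.9
tip 1 [326. 219.] stand x,y mm 414.4 -122.6
blue 285 [318.2 143.4] stand x,y mm 629.4 -132.8
```

View pics/m5.png

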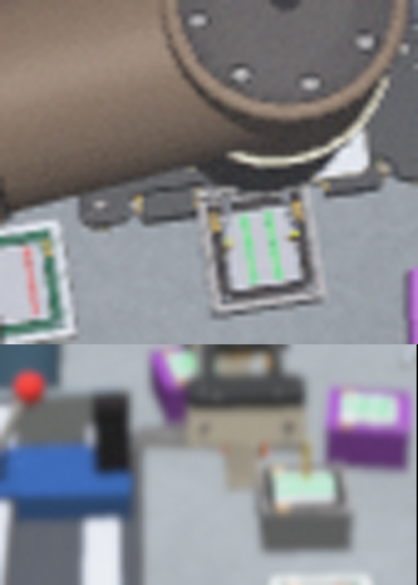

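Tips at about (326,219) and (339,217) and both lines are visible below the gripper, with the fingers around the pads. I'll close gradually at a modest force.

>>> carry_out(
  plan=[
    [[0,0,0],[0,0,0],110],
    [[0,0,0],[0,0,0],130],
    [[0,0,0],[0,0,0],145],
    [[0,0,0],[0,0,0],155],
    [[0,0,0],[0,0,0],160],
    [[0,0,0],[0,0,0],165],
    [[0,0,0],[0,0,0],168],
    [[0,0,0],[0,0,0],168],
    [[0,0,0],[0,0,0],168],
    [[0,0,0],[0,0,0],168],
  ],
  grip_force=20,
)

```text
time_s: 12.68
tcp_pos: [0.4747, -0.0675, 0.2426]
eef_rot: [-180.0, -0.1, -171.0]
contact_force: [-3.6, -1.2, 5.3]
gripper_width: 0.0301
```

```bash
cat > t.py <<'E'
from h import *
import sys
w=np.radians(8.95);ys=np.array([-np.sin(w),np.cos(w)])
F=[];ims=[]
for i in range(4):
    ims.append(r.capture("top").astype(float));s=r.get_state();F.append(s["contact_force"])
im=np.mean(ims,0);cv2.imwrite(f"pics/t{sys.argv[1]}.png",im[:,:,::-1])
print(s["time_s"],s["tcp_pos"],"F",np.mean(F,0).round(2),s["gripper_width"])
v=np.clip(np.minimum(im[...,0],im[...,1])-im[...,2]-15,0,None)[214:224,322:345]
print(v.astype(int))
cv2.imwrite(f"pics/z{sys.argv[1]}.png",cv2.resize(im[205:235,315:350,::-1].astype(np.uint8),None,fx=14,fy=14,interpolation=2))
E
python3 t.py 6
```

```text
12.8833 [ 0.47468936 -0.0674901   0.24261282] F [-3.53 -0.67  5.49] 0.030124635064318745
[[ 0 19  0  0  0  0  0  0  0  0  0  0  0  0  0  0  0  0 10  0  0  0  0]
 [ 0 35 11  0  0  0  0  0  0  0  0  0  0  0  0  0  0  0  0  0  0  0  0]
 [ 0 32 31  0  0  0  0  0  0  0  0  0  0  0  0  0  0  0  0  0  0  0  0]
 [ 0  0  0  0  0  0  0  0  0  0  0  0  0  0 10 17  0  0  0  0  0  0  0]
 [ 0  0  0  0  0  0  0  0  0  0  0  0  0  0 22  0  0  0  0  0  0  0  0]
 [ 0  0  0  0  0  0 17 61  0  0  0  0  0  0  0  0  0  0  0  0  0  0  0]
 [ 0  0  0  0  0  0  1  0  0  0  0  0  0  0  0  0  0  0  0  0  0  0  0]
 [ 0  0  0  0  0  0  0  0  0  0  0  0  0  0  0  0  0  0  0  0  0  0  0]
 [ 0  0  0  0  0  0  0  0  0  0  0  0  0  0  0  0  0  0  0  0  0  0  0]
 [ 0  0  0  0  0  0  0  0  0  0  0  0  0  0  0  0  0  0  0  0  0  0  0]][ WARN:0@3.060] global loadsave.cpp:1063 imwrite_ Unsupported depth image for selected encoder is fallbacked to CV_8U.
```

>>> carry_out(
  plan=[
    [[0,0,0],[0,0,0],172],
    [[0,0,0],[0,0,0],176],
    [[0,0,0],[0,0,0],180],
    [[0,0,0],[0,0,0],182],
    [[0,0,0],[0,0,0],182],
    [[0,0,0],[0,0,0],182],
    [[0,0,0],[0,0,0],182],
  ],
)

```text
time_s: 13.47
tcp_pos: [0.4745, -0.0676, 0.2426]
eef_rot: [-180.0, -0.1, -171.1]
contact_force: [-4.7, -1.2, 6.5]
gripper_width: 0.0253
```

```bash
python3 t.py 7 2>/dev/null
```

```text
13.6667 [ 0.47449927 -0.06756488  0.2425946 ] F [-4.43 -1.16  6.17] 0.025231424956407154
[[ 0 14  0  0  0  0  0  0  0  0  0  0  0  0  0  0  0  0 10  0  0  0  0]
 [ 0 35 11  0  0  0  0  0  0  0  0  0  0  0  0  0  0  0  0  0  0  0  0]
 [ 0 31 31  0  0  0  0  0  0  0  0  0  0  0  0  0  0  0  0  0  0  0  0]
 [ 0  0  0  0  0  0  0  0  0  0  0  0  0  5  0  0  0  0  0  0  0  0  0]
 [ 0  0  0  0  0  0  0  0  3  0  0  0  0 56 12  0  0  0  0  0  0  0  0]
 [ 0  0  0  0  0  0  0  0 25  0  0  0  0 15  0  0  0  0  0  0  0  0  0]
 [ 0  0  0  0  0  0  0  0  0  0  0  0  0  0  0  0  0  0  0  0  0  0  0]
 [ 0  0  0  0  0  0  0  0  0  0  0  0  0  0  0  0  0  0  0  0  0  0  0]
 [ 0  0  0  0  0  0  0  0  0  0  0  0  0  0  0  0  0  0  0  0  0  0  0]
 [ 0  0  0  0  0  0  0  0  0  0  0  0  0  0  0  0  0  0  0  0  0  0  0]]
```

View pics/z7.png

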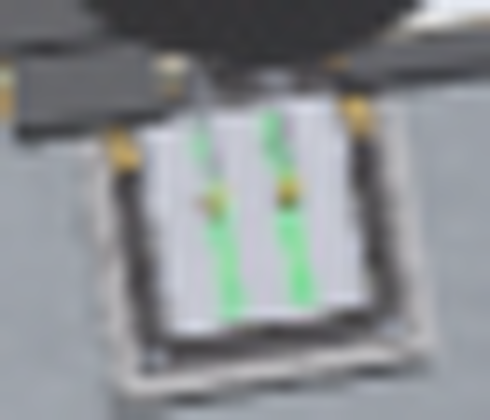

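The tips, at crop (213,203) and (289,192), sit on the green lines. The gap is about 15 mm and they are about 0.5 mm to the left. A small trim: 2 counts tighter and 0.5 mm to −y.

>>> carry_out(
  plan=[
    [[0,-0.0005,0],[0,0,0],183],
    [[0,0,0],[0,0,0],184],
    [[0,0,0],[0,0,0],184],
    [[0,0,0],[0,0,0],184],
    [[0,0,0],[0,0,0],184],
    [[0,0,0],[0,0,0],184],
    [[0,0,0],[0,0,0],184],
    [[0,0,0],[0,0,0],184],
  ],
)

```text
time_s: 14.33
tcp_pos: [0.4745, -0.068, 0.2426]
eef_rot: [-180.0, -0.1, -171.1]
contact_force: [-6.0, 1.1, 6.9]
gripper_width: 0.0245
```

```bash
python3 t.py 8 2>/dev/null; python3 - <<'E'
from h import *
w=np.radians(8.95);ys=np.array([-np.sin(w),np.cos(w)]);xs=np.array([ys[1],-ys[0]])
# expected pixels of tips at +-7 mm (z .055..0.07) about line mid
for z in(.055,.07):
    pts=[np.r_[xs*.4138+ys*(-.1414+d),z] for d in(.007,-.007)];print(z,P(pts,"top").round(2).tolist(),((P(pts,"top")-[315,205])*14+6.5).round(0).tolist())
b=snap("side","s8");cv2.imwrite("pics/zs8.png",cv2.resize(b[175:240,270:380,::-1],None,fx=5,fy=5,interpolation=2))
a=cv2.imread("pics/z8.png");s=cv2.imread("pics/zs8.png");h=np.zeros((420+325,550,3),np.uint8);h[:420,:490]=a;h[420:]=s;cv2.imwrite("pics/f8.png",cv2.resize(h,None,fx=.8,fy=.8))
E
```

```text
14.5333 [ 0.47454088 -0.06797445  0.24258915] F [-5.06  0.29  7.43] 0.024605305807541365
[[ 0 12  0  0  0  0  0  0  0  0  0  0  0  0  0  0  0  0 12  1  0  0  0]
 [ 0 35 11  0  0  0  0  0  0  0  0  0  0  0  0  0  0  0  0  0  0  0  0]
 [ 0 31 31  0  0  0  0  0  0  0  0  0  0  0  0  0  0  0  0  0  0  0  0]
 [ 0  0  0  0  0  0  0  0  0  0  0  0  0  4  0  0  0  0  0  0  0  0  0]
 [ 0  0  0  0  0  0  0  0 33 21  0  0  0 45 10  0  0  0  0  0  0  0  0]
 [ 0  0  0  0  0  0  0  0 48 10  0  0  0 14  0  0  0  0  0  0  0  0  0]
 [ 0  0  0  0  0  0  0  0  0  0  0  0  0  0  0  0  0  0  0  0  0  0  0]
 [ 0  0  0  0  0  0  0  0  0  0  0  0  0  0  0  0  0  0  0  0  0  0  0]
 [ 0  0  0  0  0  0  0  0  0  0  0  0  0  0  0  0  0  0  0  0  0  0  0]
 [ 0  0  0  0  0  0  0  0  0  0  0  0  0  0  0  0  0  0  0  0  0  0  0]]
0.055 [[330.24, 218.6], [335.24, 217.86]] [[220.0, 197.0], [290.0, 187.0]]
0.07 [[330.43, 218.01], [335.48, 217.26]] [[223.0, 189.0], [293.0, 178.0]]
```

View pics/f8.png

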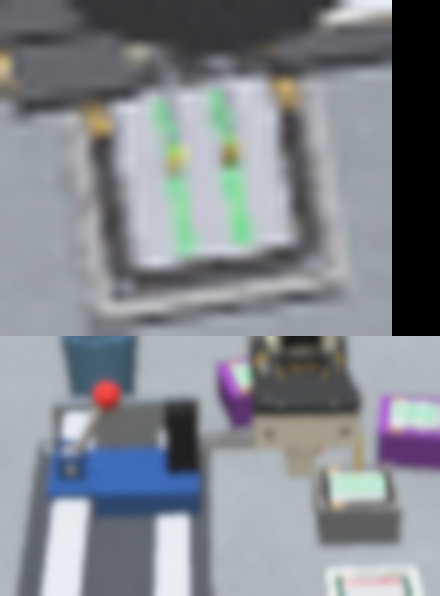

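The tips are now at (220,195) and (289,192) on the unscaled crop, against predicted (220,197) and (290,187) for a 14 mm gap centred on the lines. The lever is leaning towards the robot, locked. Handing in.

```bash
python3 -c "
from plant import r
s=r.get_state();print(s['time_s'],s['gripper_width'],s['contact_force']);print(r.close_job())"
```

```text
14.5833 0.024382209152303335 [-5.05769823  0.56108578  6.75317504]
the job is handed in; nothing more can be done
None
```

The job is handed in at about 14.6 s, with the arm still holding the squeeze on the tweezers; no verdict was reported.

**What I did:**
- I gripped the lever ball, swung the lever to the back and slid the carriage about 65 mm towards stand −y.
- I swung the lever back against its stop. The push reached 13 N there, more than the 4–10 N needed to enter the locked part.
- I then squeezed the tweezer grips to a 24.5 mm gripper opening at a 20 N grip setting.

**Last checks:**
- **Tips:** in the top view both tips lie on the green lines, within about 1 mm across the lines of where a centred 14 mm gap should appear. The sideways force was near zero.
- **Lever:** in the side view it leans towards the robot, in the locked position.
- **Other things:** I saw nothing disturbed in the areas I looked at; I did not re-check every bystander.

**What disagreed:** after locking, the carriage measured about 0.5 to 1.5 mm off centre towards +y, depending on whether I used the tips, pads or ball. I left it there and centred the tips with a 0.5 mm shift of the gripper. There was also a steady 5–7 N on the tool in x and z while squeezing.

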